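# Sort the samples into the bench trays

### The arm

A 6-joint arm with a two-finger parallel gripper is mounted at the origin on the work surface. World frame = base frame: x ahead of the robot, y to its left, z up, the work surface at z = 0. Lengths are in m, angles in degrees, forces in N, time in s.
With the tool pointing down it reaches from about 0.325 to 0.775 m from the base axis. Payload 9.3 kg.
Tool frame: the origin (TCP) lies at the very end of the fingers, on their centre line; the grasp point (between the pads) lies bot.hold_point_z behind it (bot.hold_point_z is the distance from the TCP to the grasp point, in m); z points along the fingers, y is the line along which they close (so a half turn about z gives the same grasp; the last joint's range is limited). The gripper opens to 85 mm and grips with 20 to 120 N. Pads are 22 mm wide; open, the fingers measure 114 mm over their backs; the gripper's body (76 mm by 85 mm) begins 54 mm behind the grasp point. The pads swing forward as they close: fully open they stand 13 mm farther back than shut.
Start: joints at [60.814, 14.817, 1.232, 76.415, 0, 81.257], TCP at [0.192, 0.515, 0.231] pointing down, gripper open.
Joint ranges: [-174.27, 174.27], [-52.1, 104.24], [-59.71, 78.15], [-110.17, 111.67], [-87.03, 83.33], [-180, 180]. Speed limits (degrees/s): [127.2, 127.2, 159.86, 180, 180, 180].

### API

Orientations are given as a 3x3 rotation matrix whose columns are the frame's x, y, z axes.
In Python, from workcell import bot gives the robot as it stands. The module is installed in compiled form; this text tells all that it offers.
- The arm moves only by the tool send_rows, never from a script. Its arguments are lists of equal length, an entry for each row: "slide": the shift along the tool's x, y, z in mm, a list of three; "dr": the turn, a rotation vector about the tool's x, y, z in rad, a list of three; "gripper": the opening, from -1 (shut) to 1 (fully open). A call has exactly 10 rows; each row shifts and turns the commanded pose from where the row before left it, along the tool's axes as they then stand; what a row does not reach is not made up. A row lasts 1/12 s, in which the tool goes at most 41.7 mm and 7.16 degrees, less where a joint would pass 70% of its speed; a pose out of reach is approached as far as the arm can. A call is refused whole if a number of a shift passes 41.7 or a number of a turn 0.125, either way. A call with a gripper value outside its range is refused whole. The fingers move at their own pace and stop on an object; "force" is the grip in N (left out, the last holds). Time passes only in rows, so rows that do not move let the fingers close, or fill a call up. It gives the time, the measured TCP pose, the force, the opening and the grip force at its end, in the units of the state.
- bot.observe(): the state, without advancing time (a new reading comes with each control period).
- bot.camera(name): name is "scene" or "side" or "wrist"; returns a dict with "pixels" (480x640x3 uint8, blue, green, red), "fx", "fy", "cx", "cy" (pixels), "k1" (the pictures are not rectified: a ray, as slopes to the right and down, at radius r is drawn at 1 + k1 r^2 times it, then the intrinsics apply), "pose" (4x4, takes a point from camera to world coordinates). Camera axes: x right, y down, z forward; pixel columns grow to the right and rows downward; lengths in m; the calibration is good to about 2 mm. A picture is of the moment at which its call begins. There is no depth.
- bot.job_done(): hands the job in; it is judged then, once.
The state is a dict: "t": time; "qpos": joint angles; "joint_velocities": joint speeds; "tau": joint torques, N m; "eef_pos": TCP position; "eef_rot": TCP orientation; "ft_force": force on the tool from outside, world axes, zero at the start; "ft_torque": the same for the moment, N m; "finger_gap": opening from 0.0 (shut) to 1.0 (fully open); "finger_force": force on a finger pad.
Only numpy, scipy, OpenCV 4.12 (cv2) and the standard library are available. Lean on these libraries where they do the work, as an engineer would, in place of code of your own. Each camera call takes 0.05 s, during which the arm holds its last target. There are 200 camera calls.

### The job

Clear the samples off the bench into the blue trays: one flat culture dish in each of the two large bays of the big low tray, one specimen pot standing in each of the two small bays of the higher-walled narrow tray, and the grey slide mailer lying lengthwise in the undivided tray. Every thing must end flat or upright on its tray's floor, right way up as it stands now, and let go; do not push aside the timer or the metal tube block.

Things in the scene. Friction and masses are not known exactly. Their poses are not given: they have to be found in the camera images.
- dish_a_centre (a point): Small round culture dish with lid, a flat pale disc 42 mm in diameter and 16 mm high, amber in the middle. The two dishes are alike and interchangeable. Lid upward, standing flat on the bench. The lid is the widest part: it takes up the top 9 mm of the height; below, the dish is 39 mm across. About 30 g. The point is its centre, 8 mm above its underside; z is up. Grasp it across its diameter; it is near the bench, so fingertips go almost to the surface.
- dish_b_centre (a point): Small round culture dish with lid, a flat pale disc 42 mm in diameter and 16 mm high, amber in the middle. The two dishes are alike and interchangeable. Lid upward, standing flat on the bench. The lid is the widest part: it takes up the top 9 mm of the height; below, the dish is 39 mm across. About 30 g. The point is its centre, 8 mm above its underside; z is up. Grasp it across its diameter; it is near the bench, so fingertips go almost to the surface.
- pot_a_centre (a point): Upright specimen pot with white ribbed screw cap: a small cylinder 56 mm high, cap 36 mm in diameter (top 18 mm), body 33 mm in diameter, beige. The two pots are alike and interchangeable. About 55 g. The point is its centre, 28 mm above its underside; z is up.
- pot_b_centre (a point): Upright specimen pot with white ribbed screw cap: a small cylinder 56 mm high, cap 36 mm in diameter (top 18 mm), body 33 mm in diameter, beige. The two pots are alike and interchangeable. About 55 g. The point is its centre, 28 mm above its underside; z is up.
- mailer_centre (a point): Slide mailer: a closed grey flat box, 80 mm long (its y axis), 28 mm wide (its x axis), 19 mm high, with a dark seam across and a paper label on top. About 60 g. The point is its centre, 9.5 mm above its underside; z is up. Grasp it across its width.
- dish_tray: Big low blue tray, fixed to the bench, 98 mm (x) by 141 mm (y) outside, walls 3 mm thick and 12 mm high, floor 3 mm thick. One dividing wall (3 mm thick, parallel to x, as high as the walls) makes two bays, each 92 mm (x) by 66 mm (y), with centres at y = +34.5 mm and y = -34.5 mm. Origin: centre of its underside, on the bench; z is up.
- pot_tray: Narrow blue tray with higher walls, fixed to the bench, 66 mm (x) by 129 mm (y) outside, walls 3 mm thick and 20 mm high, floor 3 mm thick. One dividing wall (3 mm thick, parallel to x, as high as the walls) makes two square bays of 60 mm by 60 mm, with centres at y = +31.5 mm and y = -31.5 mm. Origin: centre of its underside, on the bench; z is up.
- mailer_tray: Low blue tray without divider, fixed to the bench, 86 mm (x) by 110 mm (y) outside, walls 3 mm thick and 12 mm high, floor 3 mm thick: a single bay, 80 mm (x) by 104 mm (y). Lengthwise means along its y axis. Origin: centre of its underside, on the bench; z is up.
- timer: Bystander, to be left alone: a loose white digital timer lying on the bench, 45 x 50 mm and 18 mm high. Origin: centre of its underside.
- tube_block: Bystander, to be left alone: a loose square aluminium block with small white-capped tubes in it, 50 x 50 mm and 30 mm high over the caps. Origin: centre of its underside.

How it is judged:
By the outcome, as a careful person would: the job done as asked, in the order asked, and still so for the second after the job is handed in, with the robot touching nothing.
It also fails if it takes over 122 s, if anything falls off the work surface, if the arm or the gripper's body presses on something with over 40 N, if the wrist force passes 120 N, or if a joint passes its speed limit or range.

## Working session

There is one attempt and no reset: what is moved stays moved. The work goes in short steps, Python scripts to look and compute and a tool call to move; the robot and the scene stay as the last step left them, time stands still between calls to the robot, and variables do not carry over. Pictures are saved under pics/ and viewed, at most 16 in all, crops included, and the job is handed in when it is done.

Besides the shell and the picture viewer there is one more tool, called after ">>>" by a JSON object that holds its "op" and its "data". send_rows: Moves the arm, as the interface text tells. Its arguments: {"type":"object","properties":{"slide":{"type":"array","items":{"type":"array","items":{"type":"number"}}},"dr":{"type":"array","items":{"type":"array","items":{"type":"number"}}},"gripper":{"type":"array","items":{"type":"number"}},"force":{"type":"number"}},"required":["slide","dr","gripper"]}

```bash
mkdir -p pics
cat > h.py <<'E'
import numpy as np, cv2
from workcell import bot
def shot(n,f=None):
    c=bot.camera(n)
    if f: cv2.imwrite('pics/'+f,c['pixels'])
    return c
def ray(c,u,v):
    d=np.array([(u-c['cx'])/c['fx'],(v-c['cy'])/c['fy']]); s=d.copy()
    for _ in range(20): s=d/(1+c['k1']*(s@s))
    P=np.array(c['pose']); return P[:3,3],P[:3,:3]@np.array([s[0],s[1],1])
def onz(c,u,v,z):
    o,d=ray(c,u,v); return (o+d*(z-o[2])/d[2])
def px(c,p):
    P=np.array(c['pose']); q=P[:3,:3].T@(np.array(p)-P[:3,3]); s=q[:2]/q[2]; s=s*(1+c['k1']*(s@s))
    return s*[c['fx'],c['fy']]+[c['cx'],c['cy']]
E
python3 - <<'E'
from h import *
for n in('scene','side'):
    c=shot(n,n+'0.png'); print(n,c['fx'],c['k1'],np.round(c['pose'],3).tolist())
s=bot.observe(); print(s['t'],np.round(s['eef_rot'],3).tolist(),bot.hold_point_z,s['finger_gap'])
E
```

```text
scene 530.8703856995468 -0.03630185723885867 [[-0.761, 0.518, -0.39, 0.9], [0.649, 0.621, -0.441, 0.426], [0.013, -0.588, -0.808, 0.855], [0.0, 0.0, 0.0, 1.0]]
side 569.1136564549154 -0.033361464917839555 [[0.724, -0.531, 0.441, -0.053], [-0.69, -0.568, 0.448, -0.56], [0.013, -0.629, -0.778, 1.049], [0.0, 0.0, 0.0, 1.0]]
0.1 [[-0.937, 0.349, -0.001], [0.349, 0.937, -0.001], [0.0, -0.001, -1.0]] 0.0187 0.9997411352845679
```

View pics/scene0.png

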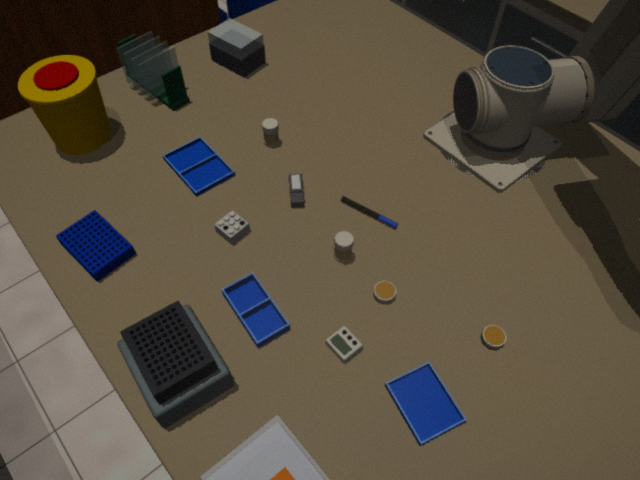

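View pics/side0.png

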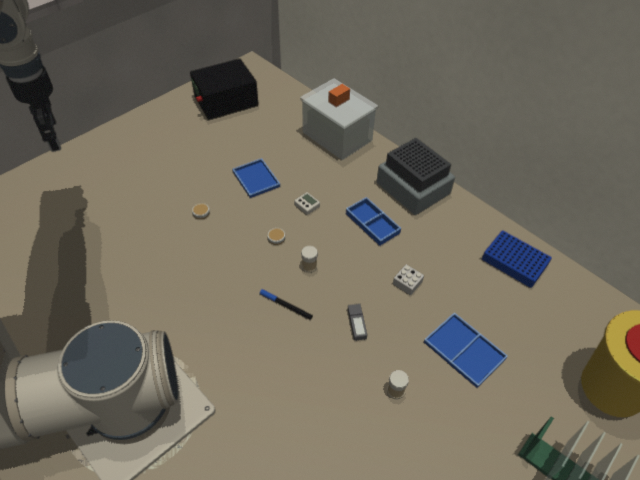

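Scene picture: dish tray (198,165), pot tray (255,309), mailer tray (425,402), dishes (385,292) and (494,337), pots (344,243) and (271,130), mailer (297,190), timer (344,343), tube block (232,226), and a loose pen (370,212). 
Side picture: dish tray (465,350), pot tray (372,221), mailer tray (256,177), dishes (201,211) and (276,236), pots (310,257) and (398,382), mailer (357,322).

```bash
cat > m.py <<'E'
from h import *
from scipy.spatial import cKDTree
c={n:shot(n) for n in('scene','side')}
def blob(n,uv,kind,R=45):
    im=c[n]['pixels']; hsv=cv2.cvtColor(im,cv2.COLOR_BGR2HSV); H,S,V=[hsv[...,i].astype(int) for i in range(3)]
    m={'blue':(H>105)&(H<128)&(S>130)&(V>60),'amber':(H>8)&(H<25)&(S>125)&(V>110),'white':(S<62)&(V>120),
       'grey':(S<75)}[kind].astype(np.uint8)
    w=np.zeros_like(m); cv2.circle(w,uv,R,1,-1); m&=w
    if kind=='blue': m=cv2.morphologyEx(m,cv2.MORPH_CLOSE,np.ones((5,5)))
    k,L,st,ce=cv2.connectedComponentsWithStats(m)
    ys,xs=np.nonzero(L>0)
    if len(xs)==0: return None
    l=1+np.argmax(st[1:,4])
    mm=(L==l).astype(np.uint8); ct=max(cv2.findContours(mm,0,1)[0],key=cv2.contourArea)[:,0]
    return ce[l],st[l,4],ct
def tri(a,b):
    o1,d1=ray(c['scene'],*a);o2,d2=ray(c['side'],*b)
    t=np.linalg.lstsq(np.c_[d1,-d2],o2-o1,rcond=None)[0]
    p,q=o1+d1*t[0],o2+d2*t[1]; return np.round((p+q)/2*1000,1),round(np.linalg.norm(p-q)*1000,1)
def rect(n,ct,z):
    P=np.array([onz(c[n],u,v,z)[:2]*1000 for u,v in ct],np.float32); (x,y),(w,h),a=cv2.minAreaRect(P)
    if w<h: a+=90; w,h=h,w
    return np.round([x,y,w,h,(a+90)%180-90],1)   # a: long axis angle
if __name__=='__main__':
  for nm,a,b,k,z,R in [('dishtray',(198,165),(465,350),'blue',.012,48),('pottray',(255,309),(372,221),'blue',.02,45),('mailtray',(425,402),(256,177),'blue',.012,50),
   ('d1',(385,292),(276,236),'amber',.012,14),('d2',(494,337),(201,211),'amber',.012,14),
   ('p1',(344,240),(310,254),'white',.048,14),('p2',(271,126),(398,380),'white',.048,14),
   ('mailer',(297,190),(357,322),'grey',.019,24),('timer',(344,343),(307,203),'white',.018,22),('block',(232,226),(408,279),'white',.03,22)]:
    A,B=blob('scene',a,k,R),blob('side',b,k,R)
    if A is None or B is None: print(nm,'none');continue
    print(nm,A[0].round(1),A[1],B[0].round(1),B[1],'tri',*tri(A[0],B[0]),'z-plane',[np.round(onz(c[n],*X[0],z)[:2]*1000,1).tolist() for n,X in(('scene',A),('side',B))])
    if k in('blue','grey') or nm in('timer','block'): print('   ',rect('scene',A[2],z),rect('side',B[2],z))
E
python3 m.py
```

```text
dishtray [197.6 164.7] 2070 [464.6 349.6] 2656 tri [ 567.9 -362.4    4.8] 1.9 z-plane [[571.2, -356.6], [562.8, -363.2]]
    [ 570.3 -359.5  140.4   97.3   88.6] [ 563.6 -361.   132.6   96.8   89.1]
pottray [254.3 308.3] 2239 [372.9 221.4] 1137 tri [684.2   7.2   8.7] 1.4 z-plane [[687.6, 12.3], [675.7, 1.5]]
    [686.9  10.2 127.7  64.6  83.7] [676.4   3.3 131.3  69.5  84.1]
mailtray [425.3 403.3] 3359 [256.3 177.9] 892 tri [575.1 323.2   3.2] 2.0 z-plane [[577.7, 324.9], [570.3, 314.9]]
    [576.8 322.6 108.2  84.9  75.4] [570.  316.9 110.   81.2  75.3]
d1 none
d2 [494.2 335.1] 300 [200. 208.] 1 tri [399.  322.   17.6] 2.3 z-plane [[396.7, 320.6], [400.9, 327.9]]
p1 [343.8 238. ] 218 [310.5 251.1] 436 tri [482.7  17.   56.6] 2.3 z-plane [[477.4, 13.4], [488.2, 21.2]]
p2 [269.6 122.8] 132 [399.2 377.2] 453 tri [ 397.8 -321.9   56.9] 0.6 z-plane [[392.0, -330.0], [402.0, -320.0]]
mailer [296.2 190. ] 467 [357. 322.] 1793 tri [ 450.4 -164.2    9. ] 0.0 z-plane [[455.7, -157.2], [445.5, -168.0]]
    [ 456.1 -157.5   96.7   30.1   54.2] [ 446.8 -166.8  116.4   99.7   35.4]
timer [344.9 341. ] 310 [307.1 202.7] 1270 tri [605.1 160.   13.8] 1.6 z-plane [[606.0, 161.9], [602.9, 156.5]]
    [608.  161.4  47.2  42.6  89.8] [603.9 157.6 148.1 108.9  55.5]
block [229.3 222.7] 271 [408.4 277.7] 1240 tri [ 611.4 -170.    23.3] 5.1 z-plane [[615.4, -167.3], [604.9, -171.1]]
    [ 613.4 -164.7   47.3   46.5  -82.8] [ 603.1 -171.4  119.5   95.    32. ]
```

>>> {"op": "send_rows", "data": {"slide": [[0, 0, 0], [0, 0, 0], [0, 0, 0], [0, 0, 0], [0, 0, 0], [0, 0, 0], [0, 0, 0], [0, 0, 0], [0, 0, 0], [0, 0, 0]], "dr": [[0, 0, 0.122], [0, 0, 0.122], [0, 0, 0.122], [0, 0, 0.122], [0, 0, 0.122], [0, 0, 0.122], [0, 0, 0.122], [0, 0, 0.122], [0, 0, 0.122], [0, 0, 0.122]], "gripper": [1, 1, 1, 1, 1, 1, 1, 1, 1, 1], "force": 30}}

```text
t: 1.03
eef_pos: [0.1921, 0.5153, 0.2311]
eef_rot: [[0.012, 1.0, -0.0], [1.0, -0.012, -0.0], [-0.0, -0.0, -1.0]]
ft_force: [-0.1, 0.4, -0.5]
finger_gap: 0.996
finger_force: 0.0
```

>>> {"op": "send_rows", "data": {"slide": [[-23, 25, 4], [-23, 25, 4], [-23, 25, 4], [-23, 25, 4], [-23, 25, 4], [-23, 25, 4], [-23, 25, 4], [-23, 25, 4], [0, 0, 0], [0, 0, 0]], "dr": [[0, 0, 0], [0, 0, 0], [0, 0, 0], [0, 0, 0], [0, 0, 0], [0, 0, 0], [0, 0, 0], [0, 0, 0], [0, 0, 0], [0, 0, 0]], "gripper": [1, 1, 1, 1, 1, 1, 1, 1, 1, 1]}}

```text
t: 1.87
eef_pos: [0.392, 0.3288, 0.1988]
eef_rot: [[0.009, 1.0, -0.001], [1.0, -0.009, -0.0], [-0.0, -0.001, -1.0]]
ft_force: [-0.2, -1.2, 0.1]
finger_gap: 1.001
finger_force: 0.0
```

```bash
cat >> h.py <<'E'
def st():
    s=bot.observe(); R=np.array(s['eef_rot']); y=np.degrees(np.arctan2(R[1,1],R[0,1]))
    print('t',round(s['t'],2),'tcp',np.round(np.array(s['eef_pos'])*1000,1),'yaw',round(y,2),'tilt',np.round(R[:,2],4),'gap',round(s['finger_gap'],3),'ff',round(np.max(s['finger_force']),1),'F',np.round(s['ft_force'],1)); return s,R
def need(x,y,z):
    s,R=st(); d=np.array([x,y,z])-np.array(s['eef_pos'])*1000; print('  slide to',(x,y,z),np.round(R.T@d,1))
E
python3 - <<'E'
from m import *
st()
print(tri((385,291),(276.5,235.5)),tri((494,336),(201,210.5)))
w=shot('wrist','w1.png'); print(np.round(w['pose'],3).tolist(),w['fx'])
E
```

```text
t 1.97 tcp [390.8 330.2 199.2] yaw -0.37 tilt [-4.e-04  0.e+00 -1.e+00] gap 1.002 ff 0.0 F [ 0.3  0.7 -0.1]
(array([480.9, 132.7,  11.3]), np.float64(1.2)) (array([398. , 320.9,  10.8]), np.float64(1.0))
[[1.0, -0.005, -0.002, 0.393], [-0.005, -0.947, -0.321, 0.413], [-0.0, 0.321, -0.947, 0.342], [0.0, 0.0, 0.0, 1.0]] 380.3516534080665
```

View pics/w1.png

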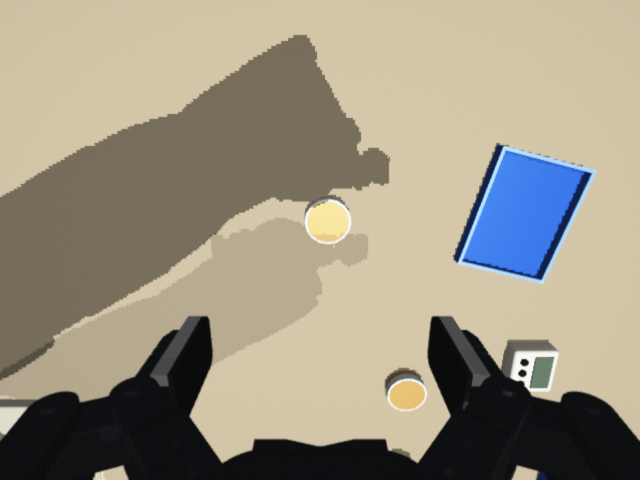

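Wrist picture: dish d2 at (328,221), dish d1 at (406,392), mailer tray centred near (526,214), timer (530,365).

```bash
cat >> h.py <<'E'
def lid(c,uv,R,z=.016):
    # bright rim + amber ellipse against bench: edge via bright/sat mask
    im=c['pixels'].copy(); hsv=cv2.cvtColor(im,cv2.COLOR_BGR2HSV).astype(int)
    m=(((hsv[...,1]>70)&(hsv[...,2]>150))|((hsv[...,1]<25)&(hsv[...,2]>170))).astype(np.uint8)
    k=np.zeros_like(m); cv2.circle(k,uv,R,1,-1); m=cv2.morphologyEx(m&k,cv2.MORPH_OPEN,np.ones((3,3)))
    ct=max(cv2.findContours(m,0,1)[0],key=cv2.contourArea); ct=cv2.convexHull(ct)[:,0]
    P=np.array([onz(c,u,v,z)[:2]*1000 for u,v in ct],np.float32)
    (x,y),r=cv2.minEnclosingCircle(P); print('lid',round(x,1),round(y,1),'diam',round(2*r,1))
E
python3 - <<'E'
from m import *
w=shot('wrist'); c['wrist']=w
lid(w,(328,221),32);lid(w,(406,392),28)
b=blob('wrist',(526,214),'blue',90); print(rect('wrist',b[2],.012),b[1])
st()
E
```

```text
lid 399.1 322.2 diam 41.6
lid 482.1 133.7 diam 41.6
[572.  324.3 107.8  88.2  75.8] 10978
t 2.17 tcp [390.3 330.9 199.4] yaw -0.25 tilt [ 1.e-04  2.e-04 -1.e+00] gap 1.0 ff 0.0 F [ 0.6 -0.6  0.8]
```

>>> {"op": "send_rows", "data": {"slide": [[-4.5, 4.5, 20], [-4.5, 4.5, 20], [0, 0, 25], [0, 0, 25], [0, 0, 25], [0, 0, 25], [0, 0, 20], [0, 0, 10], [0, 0, 0], [0, 0, 0]], "dr": [[0, 0, 0], [0, 0, 0], [0, 0, 0], [0, 0, 0], [0, 0, 0], [0, 0, 0], [0, 0, 0], [0, 0, 0], [0, 0, 0], [0, 0, 0]], "gripper": [0.6, 0.6, 0.6, 0.6, 0.6, 0.6, 0.6, 0.6, 0.6, 0.6]}}

```text
t: 3.0
eef_pos: [0.3994, 0.3215, 0.0293]
eef_rot: [[0.005, 1.0, -0.001], [1.0, -0.005, -0.0], [-0.0, -0.001, -1.0]]
ft_force: [0.6, 0.4, -0.1]
finger_gap: 0.799
finger_force: 0.0
```

Run:
```python
from h import *
w=shot('wrist','w2.png'); need(399,322,2);print(px(w,[.399,.322,.016]))
```

```text
t 3.05 tcp [400.  321.7  29.9] yaw -0.29 tilt [ 5.e-04  3.e-04 -1.e+00] gap 0.798 ff 0.0 F [-0.5 -0.6  0.2]
  slide to (399, 322, 2) [ 0.3 -1.  27.9]
[315.57903115 302.62682891]
```

View pics/w2.png

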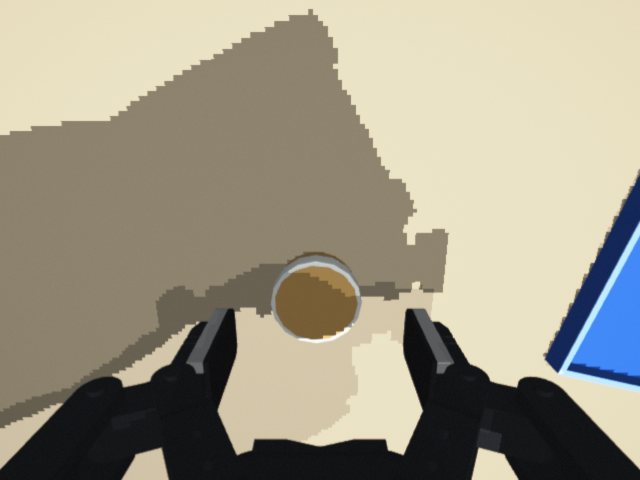

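The dish lies centred between the pads at (316,302), where predicted; descend and close.

>>> {"op": "send_rows", "data": {"slide": [[0, 0, 12], [0, 0, 10], [0, 0, 5.5], [0, 0, 0], [0, 0, 0], [0, 0, 0], [0, 0, 0], [0, 0, 0], [0, 0, 0], [0, 0, 0]], "dr": [[0, 0, 0], [0, 0, 0], [0, 0, 0], [0, 0, 0], [0, 0, 0], [0, 0, 0], [0, 0, 0], [0, 0, 0], [0, 0, 0], [0, 0, 0]], "gripper": [0.6, 0.6, 0.6, 0.6, -0.2, -0.2, -0.2, -0.2, -0.2, -0.2], "force": 25}}

```text
t: 3.88
eef_pos: [0.4004, 0.3214, 0.0028]
eef_rot: [[0.006, 1.0, 0.001], [1.0, -0.006, 0.001], [0.001, 0.001, -1.0]]
ft_force: [-1.2, 0.3, 7.1]
finger_gap: 0.474
finger_force: 24.7
```

>>> {"op": "send_rows", "data": {"slide": [[0, 0, 0], [0, 0, -10], [0, 0, -20], [0, 0, -20], [0, 0, -20], [0, 0, -20], [0, 0, -20], [0, 0, -10], [0, 0, 0], [0, 0, 0]], "dr": [[0, 0, 0], [0, 0, 0], [0, 0, 0], [0, 0, 0], [0, 0, 0], [0, 0, 0], [0, 0, 0], [0, 0, 0], [0, 0, 0], [0, 0, 0]], "gripper": [-0.2, -0.2, -0.2, -0.2, -0.2, -0.2, -0.2, -0.2, -0.2, -0.2]}}

```text
t: 4.72
eef_pos: [0.4, 0.3211, 0.1218]
eef_rot: [[0.006, 1.0, 0.001], [1.0, -0.006, 0.0], [0.0, 0.001, -1.0]]
ft_force: [0.0, 0.1, -0.5]
finger_gap: 0.475
finger_force: 25.4
```

Run:
```python
from h import *
w=shot('wrist','w3.png'); need(567,-361+34.5,125)
```

```text
t 4.77 tcp [399.6 320.9 121. ] yaw -0.35 tilt [-6.e-04 -4.e-04 -1.e+00] gap 0.478 ff 25.4 F [-0.3  0.  -1.8]
  slide to (567, -326.5, 125) [-646.4  171.3   -3.9]
```

View pics/w3.png

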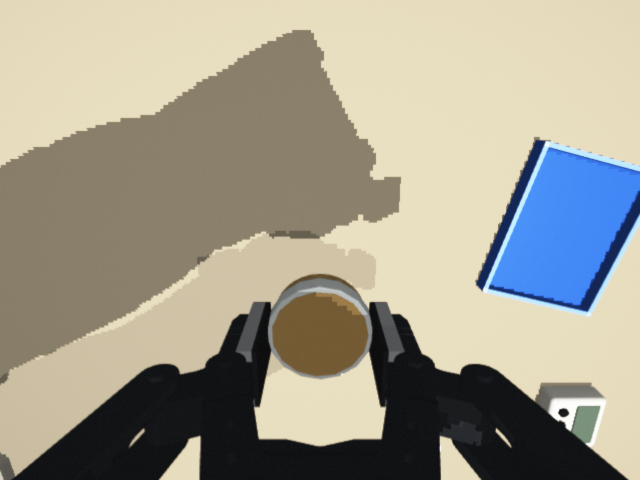

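Dish held level at (320,333) between the pads. Carry it to the dish tray.

>>> {"op": "send_rows", "data": {"slide": [[-15, 4, -6], [-30, 8, -6], [-36, 9.5, -6], [-36, 9.5, -6], [-36, 9.5, -6], [-36, 9.5, -6], [-36, 9.5, -6], [-36, 9.5, -6], [-36, 9.5, -6], [-36, 9.5, -6]], "dr": [[0, 0, 0], [0, 0, 0], [0, 0, 0], [0, 0, 0], [0, 0, 0], [0, 0, 0], [0, 0, 0], [0, 0, 0], [0, 0, 0], [0, 0, 0]], "gripper": [-0.2, -0.2, -0.2, -0.2, -0.2, -0.2, -0.2, -0.2, -0.2, -0.2]}}

```text
t: 5.6
eef_pos: [0.4855, -0.0142, 0.1807]
eef_rot: [[0.006, 1.0, -0.002], [1.0, -0.006, 0.001], [0.0, -0.002, -1.0]]
ft_force: [1.7, 0.1, -0.6]
finger_gap: 0.48
finger_force: 25.4
```

>>> {"op": "send_rows", "data": {"slide": [[-36, 9.5, 0], [-36, 9.5, 0], [-36, 9.5, 0], [-36, 9.5, 0], [-36, 9.5, 0], [-36, 9.5, 0], [-36, 9.5, 0], [-30, 8, 0], [-15, 4, 0], [0, 0, 0]], "dr": [[0, 0, 0], [0, 0, 0], [0, 0, 0], [0, 0, 0], [0, 0, 0], [0, 0, 0], [0, 0, 0], [0, 0, 0], [0, 0, 0], [0, 0, 0]], "gripper": [-0.2, -0.2, -0.2, -0.2, -0.2, -0.2, -0.2, -0.2, -0.2, -0.2]}}

```text
t: 6.43
eef_pos: [0.5625, -0.3132, 0.1787]
eef_rot: [[0.009, 1.0, -0.003], [1.0, -0.009, 0.001], [0.001, -0.003, -1.0]]
ft_force: [0.3, 0.3, -0.3]
finger_gap: 0.478
finger_force: 25.4
```

Run:
```python
from h import *
w=shot('wrist','w4.png'); need(567,-326,180); print(px(w,[.567,-.361,.012]))
```

```text
t 6.48 tcp [ 562.2 -311.3  179.1] yaw -0.47 tilt [-0.0029  0.0021 -1.    ] gap 0.476 ff 25.4 F [-0.4  1.1 -0.2]
  slide to (567, -326, 180) [-14.7   4.9  -1. ]
[323.9218066 269.9544794]
```

View pics/w4.png

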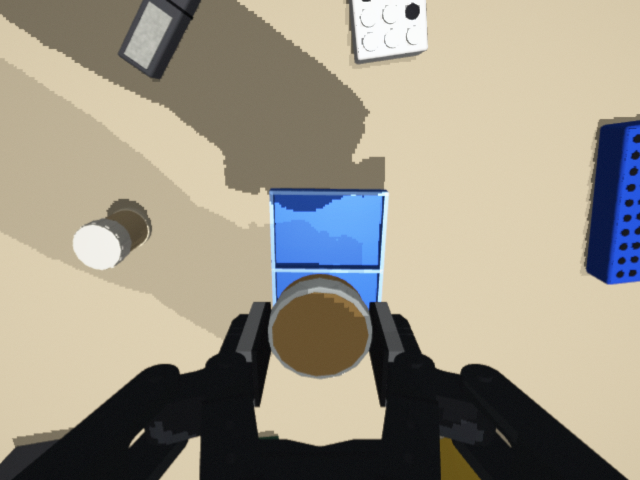

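Tray seen: +y wall outer edge from (271,190) to (388,190), divider (272–384, 270). Mailer at (158,37), pot p2 at (97,247).

Run:
```python
from h import *
w=shot('wrist','w5.png')
for uv in[(271,190),(388,190),(272,270),(384,270),(328,270)]: print(uv,np.round(onz(w,*uv,.012)[:2]*1000,1))
print('mailer corners', [np.round(onz(w,*uv,.019)[:2]*1000,1).tolist() for uv in[(120,52),(158,77),(199,0)]], 'pot cap',np.round(onz(w,97,247,.056)[:2]*1000,1))
st()
```

```text
(271, 190) [ 523.3 -287.7]
(388, 190) [ 619.6 -288.3]
(272, 270) [ 520.8 -358.9]
(384, 270) [ 619.7 -359.5]
(328, 270) [ 570.3 -359.2]
mailer corners [[419.9, -185.1], [445.1, -202.0], [480.6, -153.0]] pot cap [ 397.6 -321.2]
t 6.53 tcp [ 562.1 -310.   179.7] yaw -0.41 tilt [-0.0025  0.0021 -1.    ] gap 0.477 ff 25.4 F [ 0.   0.5 -0.7]
```

>>> {"op": "send_rows", "data": {"slide": [[-20, 2, 0], [-30, 3, 0], [-22, 2.5, 0], [-11, 0, 0], [0, 0, 20], [0, 0, 30], [0, 0, 30], [0, 0, 25], [0, 0, 15], [0, 0, 0]], "dr": [[0, 0, 0], [0, 0, 0], [0, 0, 0], [0, 0, 0], [0, 0, 0], [0, 0, 0], [0, 0, 0], [0, 0, 0], [0, 0, 0], [0, 0, 0]], "gripper": [-0.2, -0.2, -0.2, -0.2, -0.2, -0.2, -0.2, -0.2, -0.2, -0.2]}}

```text
t: 7.37
eef_pos: [0.568, -0.39, 0.0577]
eef_rot: [[0.005, 1.0, -0.005], [1.0, -0.005, 0.005], [0.005, -0.005, -1.0]]
ft_force: [-1.0, -0.4, -0.9]
finger_gap: 0.471
finger_force: 25.4
```

Run:
```python
from h import *
need(569.5,-393.5,6)
```

```text
t 7.37 tcp [ 568.  -390.    57.7] yaw -0.28 tilt [-0.0051  0.0048 -1.    ] gap 0.471 ff 25.4 F [-1.  -0.4 -0.9]
  slide to (569.5, -393.5, 6) [-3.8  1.8 51.7]
```

>>> {"op": "send_rows", "data": {"slide": [[-1, 1, 15], [0, 0, 15], [0, 0, 10], [0, 0, 7], [0, 0, 4], [0, 0, 1], [0, 0, 0], [0, 0, 0], [0, 0, 0], [0, 0, 0]], "dr": [[0, 0, 0], [0, 0, 0], [0, 0, 0], [0, 0, 0], [0, 0, 0], [0, 0, 0], [0, 0, 0], [0, 0, 0], [0, 0, 0], [0, 0, 0]], "gripper": [-0.2, -0.2, -0.2, -0.2, -0.2, -0.2, -0.2, -0.2, -0.2, -0.2]}}

```text
t: 8.2
eef_pos: [0.5709, -0.3942, 0.0104]
eef_rot: [[0.006, 1.0, 0.001], [1.0, -0.006, -0.001], [-0.001, 0.001, -1.0]]
ft_force: [-0.8, -0.6, -0.4]
finger_gap: 0.478
finger_force: 25.4
```

>>> {"op": "send_rows", "data": {"slide": [[0, 0, 0], [0, 0, 0], [0, 0, 0], [0, 0, 0], [0, 0, -10], [0, 0, -25], [0, 0, -35], [0, 0, -35], [0, 0, -35], [0, 0, -35]], "dr": [[0, 0, 0], [0, 0, 0], [0, 0, 0], [0, 0, 0], [0, 0, 0], [0, 0, 0], [0, 0, 0], [0, 0, 0], [0, 0, 0], [0, 0, 0]], "gripper": [0.25, 0.25, 0.25, 0.25, 0.25, 0.25, 0.25, 0.4, 0.6, 0.6]}}

```text
t: 9.03
eef_pos: [0.5704, -0.3937, 0.1875]
eef_rot: [[0.006, 1.0, 0.001], [1.0, -0.006, -0.0], [-0.0, 0.001, -1.0]]
ft_force: [0.6, 0.1, 0.4]
finger_gap: 0.804
finger_force: 0.0
```

Run:
```python
from h import *
w=shot('wrist'); lid(w,tuple(int(i) for i in px(w,[.5695,-.3935,.019])),45,.019); need(482,134,100)
```

```text
lid 569.0 -395.0 diam 76.8
t 9.08 tcp [ 571.9 -394.9  195.5] yaw -0.34 tilt [ 0.0079 -0.007  -0.9999] gap 0.798 ff 0.0 F [-2.   0.8  5.4]
  slide to (482, 134, 100) [529.  -93.8  91.1]
```

>>> {"op": "send_rows", "data": {"slide": [[15, -3, 0], [28, -5, 0], [34, -6, 0], [34, -6, 0], [34, -6, 0], [34, -6, 0], [34, -6, 0], [34, -6, 0], [34, -6, 0], [34, -6, 0]], "dr": [[0, 0, 0], [0, 0, 0], [0, 0, 0], [0, 0, 0], [0, 0, 0], [0, 0, 0], [0, 0, 0], [0, 0, 0], [0, 0, 0], [0, 0, 0]], "gripper": [0.6, 0.6, 0.6, 0.6, 0.6, 0.6, 0.6, 0.6, 0.6, 0.6]}}

```text
t: 9.92
eef_pos: [0.5159, -0.0771, 0.1855]
eef_rot: [[0.006, 1.0, 0.001], [1.0, -0.006, -0.0], [-0.0, 0.001, -1.0]]
ft_force: [0.8, -0.3, 0.1]
finger_gap: 0.799
finger_force: 0.0
```

>>> {"op": "send_rows", "data": {"slide": [[34, -6, 0], [34, -6, 0], [34, -6, 0], [34, -6, 0], [34, -4, 0], [28, -3, 5], [16, -2, 20], [0, 0, 35], [0, 0, 30], [0, 0, 10]], "dr": [[0, 0, 0], [0, 0, 0], [0, 0, 0], [0, 0, 0], [0, 0, 0], [0, 0, 0], [0, 0, 0], [0, 0, 0], [0, 0, 0], [0, 0, 0]], "gripper": [0.6, 0.6, 0.6, 0.6, 0.6, 0.6, 0.6, 0.6, 0.6, 0.6]}}

```text
t: 10.75
eef_pos: [0.4828, 0.136, 0.0817]
eef_rot: [[0.005, 1.0, -0.004], [1.0, -0.005, -0.0], [-0.0, -0.004, -1.0]]
ft_force: [-0.5, -0.3, 0.1]
finger_gap: 0.803
finger_force: 0.0
```

Run:
```python
from h import *
for i in range(2): shot('wrist')
w=shot('wrist','w6.png'); lid(w,tuple(int(i) for i in px(w,[.482,.134,.016])),45); need(482,134,3.5)
```

```text
lid 483.2 129.7 diam 40.6
t 10.9 tcp [484.5 135.6  84.8] yaw -0.34 tilt [-1.e-03 -1.e-04 -1.e+00] gap 0.805 ff 0.0 F [0.2 0.2 0. ]
  slide to (482, 134, 3.5) [-1.6 -2.4 81.3]
```

View pics/w6.png

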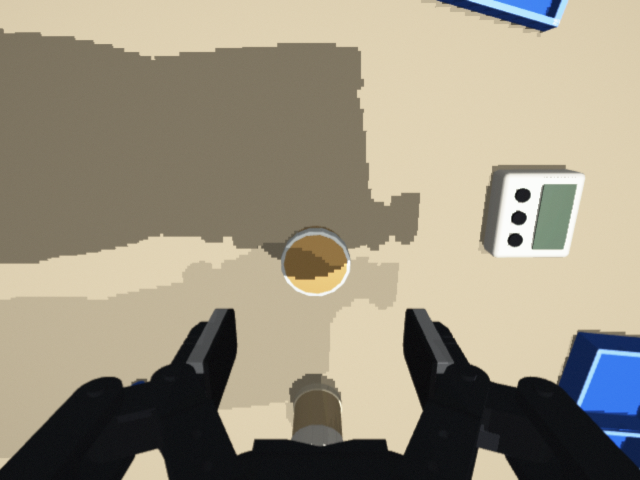

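Dish top circle spans (281–350, 231–297), centre (315.5,264); pot p1 behind at (317,420), timer (535,212).

Run:
```python
from h import *
w=shot('wrist'); print(onz(w,315.5,264.3,.016)*1000); need(482,134,3.5)
```

```text
[483.45641768 132.53974105  16.        ]
t 10.95 tcp [485.3 135.6  85.7] yaw -0.35 tilt [ 8.e-04  1.e-04 -1.e+00] gap 0.8 ff 0.0 F [0.2 0.4 1. ]
  slide to (482, 134, 3.5) [-1.6 -3.3 82.2]
```

Target (482.8, 133): slide about (-2.5, -2, 82).

>>> {"op": "send_rows", "data": {"slide": [[-2.5, -2, 15], [0, 0, 25], [0, 0, 20], [0, 0, 12], [0, 0, 7], [0, 0, 3], [0, 0, 0], [0, 0, 0], [0, 0, 0], [0, 0, 0]], "dr": [[0, 0, 0], [0, 0, 0], [0, 0, 0], [0, 0, 0], [0, 0, 0], [0, 0, 0], [0, 0, 0], [0, 0, 0], [0, 0, 0], [0, 0, 0]], "gripper": [0.6, 0.6, 0.6, 0.6, 0.6, 0.6, 0.6, 0.6, -0.2, -0.2]}}

```text
t: 11.78
eef_pos: [0.4834, 0.1332, 0.0036]
eef_rot: [[0.006, 1.0, 0.001], [1.0, -0.006, 0.0], [0.0, 0.001, -1.0]]
ft_force: [-0.4, 0.0, -0.7]
finger_gap: 0.529
finger_force: 0.0
```

>>> {"op": "send_rows", "data": {"slide": [[0, 0, 0], [0, 0, 0], [0, 0, 0], [0, 0, 0], [0, 0, 0], [0, 0, -10], [0, 0, -30], [0, 0, -40], [0, 0, -40], [0, 0, -40]], "dr": [[0, 0, 0], [0, 0, 0], [0, 0, 0], [0, 0, 0], [0, 0, 0], [0, 0, 0], [0, 0, 0], [0, 0, 0], [0, 0, 0], [0, 0, 0]], "gripper": [-0.2, -0.2, -0.2, -0.2, -0.2, -0.2, -0.2, -0.2, -0.2, -0.2]}}

```text
t: 12.62
eef_pos: [0.4823, 0.1331, 0.1649]
eef_rot: [[0.006, 1.0, -0.0], [1.0, -0.006, -0.0], [-0.0, -0.0, -1.0]]
ft_force: [1.5, -0.1, 0.1]
finger_gap: 0.474
finger_force: 25.5
```

Run:
```python
from h import *
need(569.5,-324.5,180)
```

```text
t 12.62 tcp [482.3 133.1 164.9] yaw -0.34 tilt [-0. -0. -1.] gap 0.474 ff 25.5 F [ 1.5 -0.1  0.1]
  slide to (569.5, -324.5, 180) [-457.1   89.9  -15.1]
```

>>> {"op": "send_rows", "data": {"slide": [[-17, 3, 0], [-28, 6, 0], [-34, 7, 0], [-34, 7, 0], [-34, 7, 0], [-34, 7, 0], [-34, 7, 0], [-34, 7, 0], [-34, 7, 0], [-34, 7, 0]], "dr": [[0, 0, 0], [0, 0, 0], [0, 0, 0], [0, 0, 0], [0, 0, 0], [0, 0, 0], [0, 0, 0], [0, 0, 0], [0, 0, 0], [0, 0, 0]], "gripper": [-0.2, -0.2, -0.2, -0.2, -0.2, -0.2, -0.2, -0.2, -0.2, -0.2]}}

```text
t: 13.45
eef_pos: [0.5459, -0.1861, 0.1632]
eef_rot: [[0.006, 1.0, 0.001], [1.0, -0.006, -0.0], [-0.0, 0.001, -1.0]]
ft_force: [1.4, 0.2, -0.3]
finger_gap: 0.474
finger_force: 25.5
```

>>> {"op": "send_rows", "data": {"slide": [[-34, 7, 0], [-34, 7, 0], [-32, 6, 0], [-25, 5, 0], [-15, 0, 10], [0, 0, 25], [0, 0, 30], [0, 0, 25], [0, 0, 10], [0, 0, 0]], "dr": [[0, 0, 0], [0, 0, 0], [0, 0, 0], [0, 0, 0], [0, 0, 0], [0, 0, 0], [0, 0, 0], [0, 0, 0], [0, 0, 0], [0, 0, 0]], "gripper": [-0.2, -0.2, -0.2, -0.2, -0.2, -0.2, -0.2, -0.2, -0.2, -0.2]}}

```text
t: 14.28
eef_pos: [0.5686, -0.323, 0.06]
eef_rot: [[0.006, 1.0, -0.004], [1.0, -0.006, 0.003], [0.003, -0.004, -1.0]]
ft_force: [-0.0, -0.4, -0.2]
finger_gap: 0.474
finger_force: 25.5
```

Run:
```python
from h import *
shot('wrist');shot('wrist');need(569.5,-324.5,6.5)
```

```text
t 14.38 tcp [ 570.3 -324.3   63.6] yaw -0.32 tilt [ 4.e-04 -3.e-04 -1.e+00] gap 0.473 ff 25.5 F [ 0.7  0.1 -0.2]
  slide to (569.5, -324.5, 6.5) [-0.2 -0.9 57.1]
```

>>> {"op": "send_rows", "data": {"slide": [[0, 0, 12], [0, 0, 18], [0, 0, 12], [0, 0, 8], [0, 0, 4], [0, 0, 2.5], [0, 0, 0], [0, 0, 0], [0, 0, 0], [0, 0, 0]], "dr": [[0, 0, 0], [0, 0, 0], [0, 0, 0], [0, 0, 0], [0, 0, 0], [0, 0, 0], [0, 0, 0], [0, 0, 0], [0, 0, 0], [0, 0, 0]], "gripper": [-0.2, -0.2, -0.2, -0.2, -0.2, -0.2, -0.2, -0.2, -0.2, 0.25]}}

```text
t: 15.22
eef_pos: [0.5703, -0.3246, 0.0069]
eef_rot: [[0.006, 1.0, 0.001], [1.0, -0.006, -0.001], [-0.0, 0.001, -1.0]]
ft_force: [-0.4, -0.8, -0.5]
finger_gap: 0.603
finger_force: 0.0
```

>>> {"op": "send_rows", "data": {"slide": [[0, 0, 0], [0, 0, 0], [0, 0, 0], [0, 0, -10], [0, 0, -25], [0, 0, -35], [0, 0, -35], [0, 0, -30], [0, 0, -15], [0, 0, 0]], "dr": [[0, 0, 0], [0, 0, 0], [0, 0, 0], [0, 0, 0], [0, 0, 0], [0, 0, 0], [0, 0, 0], [0, 0, 0], [0, 0, 0], [0, 0, 0]], "gripper": [0.25, 0.25, 0.25, 0.25, 0.25, 0.25, 0.6, 0.6, 0.6, 0.6]}}

```text
t: 16.05
eef_pos: [0.5714, -0.3254, 0.1617]
eef_rot: [[0.006, 1.0, 0.006], [1.0, -0.006, -0.005], [-0.004, 0.006, -1.0]]
ft_force: [1.2, -0.4, 0.3]
finger_gap: 0.799
finger_force: 0.0
```

Run:
```python
from h import *
shot('wrist');w=shot('wrist','w7.png'); need(397.8,-321.5,150)
```

```text
t 16.15 tcp [ 570.2 -324.5  157.2] yaw -0.34 tilt [ 1.2e-03 -9.0e-04 -1.0e+00] gap 0.802 ff 0.0 F [ 0.4 -0.2  0.6]
  slide to (397.8, -321.5, 150) [   2.  -172.4    7. ]
```

View pics/w7.png

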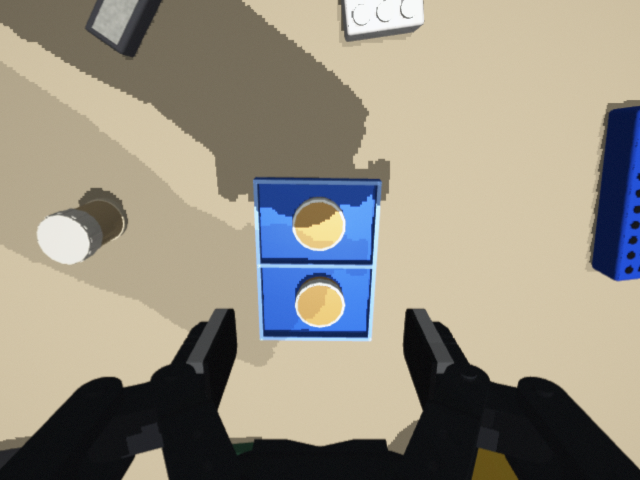

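Both dishes lie flat, centred in their bays at (319,224) and (320,303). Pot p2's cap is at (65,237). Next the pots.

>>> {"op": "send_rows", "data": {"slide": [[0.5, -12, 0], [0.5, -25, 0], [0.5, -35, 0], [0.5, -35, 0], [0, -35, 5], [0, -22, 15], [0, -8, 20], [0, 0, 15], [0, 0, 5], [0, 0, 0]], "dr": [[0, 0, 0], [0, 0, 0], [0, 0, 0], [0, 0, 0], [0, 0, 0], [0, 0, 0], [0, 0, 0], [0, 0, 0], [0, 0, 0], [0, 0, 0]], "gripper": [0.6, 0.6, 0.6, 0.6, 0.6, 0.6, 0.6, 0.6, 0.6, 0.6]}}

```text
t: 16.98
eef_pos: [0.3972, -0.3206, 0.0946]
eef_rot: [[0.006, 1.0, -0.002], [1.0, -0.006, 0.003], [0.003, -0.002, -1.0]]
ft_force: [0.2, 0.1, -0.3]
finger_gap: 0.799
finger_force: 0.0
```

```bash
cat >> h.py <<'E'
def cap(c,xy,R=40,z=.056):
    uv=tuple(int(i) for i in px(c,[xy[0]/1e3,xy[1]/1e3,z])); hsv=cv2.cvtColor(c['pixels'],cv2.COLOR_BGR2HSV).astype(int)
    for vmin in (150,200,235):
        m=((hsv[...,1]<40)&(hsv[...,2]>vmin)).astype(np.uint8); k=np.zeros_like(m); cv2.circle(k,uv,R,1,-1); m&=k
        cs=cv2.findContours(m,0,1)[0]
        if not cs: continue
        ct=max(cs,key=cv2.contourArea)[:,0]; P=np.array([onz(c,u,v,z)[:2]*1000 for u,v in ct],np.float32)
        (x,y),r=cv2.minEnclosingCircle(P); print('cap',uv,vmin,np.round([x,y,2*r],1))
E
python3 - <<'E'
from h import *
shot('wrist');w=shot('wrist','w8.png'); cap(w,(397.8,-321.5),80); need(397.8,-321.5,28)
E
```

```text
cap (316, 280) 150 [ 402.  -313.5   27.6]
cap (316, 280) 200 [ 399.6 -332.8   28.7]
cap (316, 280) 235 [ 399.9 -332.5   27.5]
t 17.08 tcp [ 398.3 -321.4   96.3] yaw -0.33 tilt [-4.e-04  5.e-04 -1.e+00] gap 0.804 ff 0.0 F [ 0.5 -0.2  0. ]
  slide to (397.8, -321.5, 28) [-0.2 -0.5 68.3]
```

View pics/w8.png

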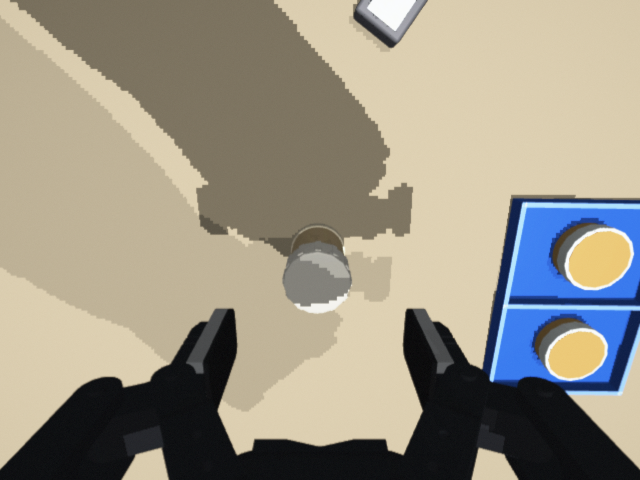

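Cap top centred at (317,282), as predicted. Descend, grip the cap, lift, carry.

>>> {"op": "send_rows", "data": {"slide": [[-0.5, 0, 12], [0, 0, 20], [0, 0, 18], [0, 0, 12], [0, 0, 6], [0, 0, 0], [0, 0, 0], [0, 0, 0], [0, 0, 0], [0, 0, 0]], "dr": [[0, 0, 0], [0, 0, 0], [0, 0, 0], [0, 0, 0], [0, 0, 0], [0, 0, 0], [0, 0, 0], [0, 0, 0], [0, 0, 0], [0, 0, 0]], "gripper": [0.6, 0.6, 0.6, 0.6, 0.6, 0.6, 0.6, 0.6, -0.3, -0.3], "force": 30}}

```text
t: 17.92
eef_pos: [0.3984, -0.3222, 0.029]
eef_rot: [[0.006, 1.0, 0.001], [1.0, -0.006, -0.001], [-0.001, 0.001, -1.0]]
ft_force: [-0.3, 0.3, 0.9]
finger_gap: 0.529
finger_force: 0.0
```

>>> {"op": "send_rows", "data": {"slide": [[0, 0, 0], [0, 0, 0], [0, 0, 0], [0, 0, 0], [0, 0, 0], [0, 0, -10], [0, 0, -25], [0, 0, -30], [0, 0, -30], [0, 0, -25]], "dr": [[0, 0, 0], [0, 0, 0], [0, 0, 0], [0, 0, 0], [0, 0, 0], [0, 0, 0], [0, 0, 0], [0, 0, 0], [0, 0, 0], [0, 0, 0]], "gripper": [-0.3, -0.3, -0.3, -0.3, -0.3, -0.3, -0.3, -0.3, -0.3, -0.3]}}

```text
t: 18.75
eef_pos: [0.3981, -0.3219, 0.1502]
eef_rot: [[0.006, 1.0, 0.0], [1.0, -0.006, -0.0], [-0.0, 0.0, -1.0]]
ft_force: [-0.1, -0.6, -0.7]
finger_gap: 0.413
finger_force: 30.1
```

>>> {"op": "send_rows", "data": {"slide": [[10, 10, -10], [20, 18, -10], [25, 24, 0], [25, 24, 0], [25, 24, 0], [25, 24, 0], [25, 24, 0], [25, 24, 0], [25, 24, 0], [25, 24, 0]], "dr": [[0, 0, 0], [0, 0, 0], [0, 0, 0], [0, 0, 0], [0, 0, 0], [0, 0, 0], [0, 0, 0], [0, 0, 0], [0, 0, 0], [0, 0, 0]], "gripper": [-0.3, -0.3, -0.3, -0.3, -0.3, -0.3, -0.3, -0.3, -0.3, -0.3]}}

```text
t: 19.58
eef_pos: [0.6204, -0.0917, 0.1681]
eef_rot: [[0.006, 1.0, -0.0], [1.0, -0.006, 0.0], [0.0, -0.0, -1.0]]
ft_force: [1.3, -1.0, -0.1]
finger_gap: 0.413
finger_force: 30.1
```

Run:
```python
from h import *
need(681,-24,150)
```

```text
t 19.58 tcp [620.4 -91.7 168.1] yaw -0.34 tilt [-2.e-04  1.e-04 -1.e+00] gap 0.413 ff 30.1 F [ 1.3 -1.  -0.1]
  slide to (681, -24, 150) [68.  60.3 18.1]
```

>>> {"op": "send_rows", "data": {"slide": [[22, 20, 0], [20, 18, 0], [15, 13, 0], [9, 8, 0], [2, 1, 0], [0, 0, 0], [0, 0, 0], [0, 0, 0], [0, 0, 0], [0, 0, 0]], "dr": [[0, 0, 0.02], [0, 0, 0.02], [0, 0, 0.02], [0, 0, 0.02], [0, 0, 0.02], [0, 0, 0], [0, 0, 0], [0, 0, 0], [0, 0, 0], [0, 0, 0]], "gripper": [-0.3, -0.3, -0.3, -0.3, -0.3, -0.3, -0.3, -0.3, -0.3, -0.3]}}

```text
t: 20.42
eef_pos: [0.6812, -0.0278, 0.1686]
eef_rot: [[0.107, 0.994, 0.0], [0.994, -0.107, -0.0], [-0.0, 0.0, -1.0]]
ft_force: [-0.3, 0.7, 0.4]
finger_gap: 0.414
finger_force: 30.1
```

Run:
```python
from h import *
w=shot('wrist','w9.png'); need(681,-24,33); print(px(w,[.684,.007,.02]))
```

```text
t 20.47 tcp [681.2 -27.7 168.6] yaw -6.11 tilt [ 3.e-04 -1.e-04 -1.e+00] gap 0.408 ff 30.1 F [-0.1  0.1 -1. ]
  slide to (681, -24, 33) [  3.7  -0.6 135.6]
[316.5373504  179.38594028]
```

View pics/w9.png

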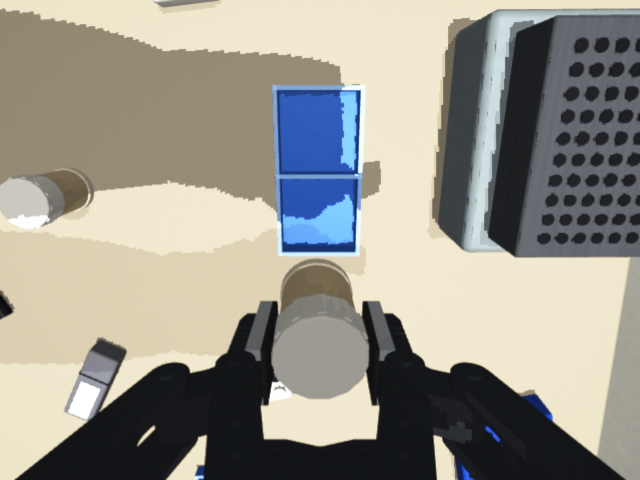

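Pot tray: corners (273,86), (365,86), (361,255), (277,255), divider at (319,176). A fixed dark rack stands to the right (left edge ≈ u 440–460).

Run:
```python
from h import *
w=shot('wrist')
C=np.array([onz(w,*uv,.02)[:2]*1000 for uv in[(273,86),(365,86),(361,255.5),(277,255.5),(319,176)]]);print(C.round(1),C[:4].mean(0), np.linalg.norm(C[0]-C[1]),np.linalg.norm(C[0]-C[3]))
print('rack',onz(w,440,225,0)*1000,onz(w,465,250,.05)*1000)
cap(w,(483,17),60)
print('p1 cap',onz(w,30,202,.056)*1000)
need(681,-24,33)
```

```text
[[660.4  76.4]
 [725.5  69.5]
 [713.6 -58.7]
 [645.1 -51.5]
 [686.2   9.5]] [686.17350427   8.93789337] 65.44087500336623 128.8063796178125
rack [784.09126782 -45.86132023   0.        ] [787.34094381 -50.82429182  50.        ]
cap (23, 204) 150 [489.7   8.   59.7]
cap (23, 204) 200 [489.7   7.6  59.6]
cap (23, 204) 235 [489.8   3.   58.9]
p1 cap [487.81857782  18.28957662  56.        ]
t 20.52 tcp [681.3 -27.6 168.5] yaw -6.11 tilt [ 3.e-04 -1.e-04 -1.e+00] gap 0.408 ff 30.1 F [-0.6  0.3  0.2]
  slide to (681, -24, 33) [  3.5  -0.7 135.5]
```

>>> {"op": "send_rows", "data": {"slide": [[5, 0.5, 0], [0, 0, 12], [0, 0, 25], [0, 0, 28], [0, 0, 25], [0, 0, 18], [0, 0, 8], [0, 0, 0], [0, 0, 0], [0, 0, 0]], "dr": [[0, 0, 0], [0, 0, 0], [0, 0, 0], [0, 0, 0], [0, 0, 0], [0, 0, 0], [0, 0, 0], [0, 0, 0], [0, 0, 0], [0, 0, 0]], "gripper": [-0.3, -0.3, -0.3, -0.3, -0.3, -0.3, -0.3, -0.3, -0.3, -0.3]}}

```text
t: 21.35
eef_pos: [0.6834, -0.0222, 0.0539]
eef_rot: [[0.106, 0.994, 0.002], [0.994, -0.106, -0.0], [-0.0, 0.002, -1.0]]
ft_force: [-0.3, -1.0, -0.2]
finger_gap: 0.413
finger_force: 30.1
```

Run:
```python
from h import *
need(682.2,-22.8,32.5)
```

```text
t 21.35 tcp [683.4 -22.2  53.9] yaw -6.07 tilt [ 2.2e-03 -3.0e-04 -1.0e+00] gap 0.413 ff 30.1 F [-0.3 -1.  -0.2]
  slide to (682.2, -22.8, 32.5) [-0.7 -1.2 21.4]
```

>>> {"op": "send_rows", "data": {"slide": [[0, -1, 6], [0, 0, 6], [0, 0, 4], [0, 0, 3], [0, 0, 1.5], [0, 0, 0], [0, 0, 0], [0, 0, 0], [0, 0, 0], [0, 0, 0]], "dr": [[0, 0, 0], [0, 0, 0], [0, 0, 0], [0, 0, 0], [0, 0, 0], [0, 0, 0], [0, 0, 0], [0, 0, 0], [0, 0, 0], [0, 0, 0]], "gripper": [-0.3, -0.3, -0.3, -0.3, -0.3, -0.3, -0.3, -0.3, 0.4, 0.4]}}

```text
t: 22.18
eef_pos: [0.6817, -0.0221, 0.0316]
eef_rot: [[0.106, 0.994, 0.0], [0.994, -0.106, -0.0], [-0.0, 0.0, -1.0]]
ft_force: [-0.6, 0.1, 0.5]
finger_gap: 0.682
finger_force: 0.0
```

>>> {"op": "send_rows", "data": {"slide": [[0, 0, 0], [0, 0, 0], [0, 0, 0], [0, 0, -10], [0, 0, -25], [0, 0, -35], [0, 0, -35], [0, 0, -20], [0, 0, -5], [0, 0, 0]], "dr": [[0, 0, 0], [0, 0, 0], [0, 0, 0], [0, 0, 0], [0, 0, 0], [0, 0, 0], [0, 0, 0], [0, 0, 0], [0, 0, 0], [0, 0, 0]], "gripper": [0.4, 0.4, 0.4, 0.5, 0.6, 0.6, 0.6, 0.6, 0.6, 0.6]}}

```text
t: 23.02
eef_pos: [0.6824, -0.0221, 0.1645]
eef_rot: [[0.106, 0.994, 0.004], [0.994, -0.106, -0.001], [-0.0, 0.004, -1.0]]
ft_force: [0.2, 0.6, -0.5]
finger_gap: 0.799
finger_force: 0.0
```

Run:
```python
from h import *
w=shot('wrist','w10.png');need(485,17,160); print(px(w,[.6822,-.0228,.059]))
```

```text
t 23.07 tcp [681.7 -22.1 162.4] yaw -6.07 tilt [ 1.2e-03 -2.0e-04 -1.0e+00] gap 0.803 ff 0.0 F [-0.5 -1.   0.5]
  slide to (485, 17, 160) [  18.  -199.7    2.1]
[316.75461836 241.28085825]
```

View pics/w10.png

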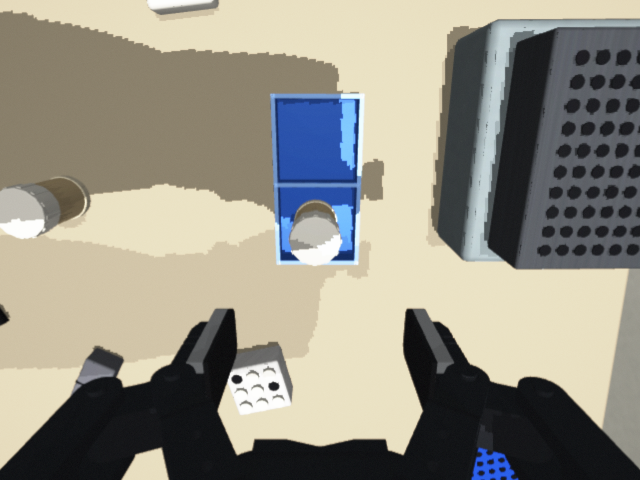

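First pot stands upright in its bay, cap at (316,238). Now pot p1.

>>> {"op": "send_rows", "data": {"slide": [[1, -15, 0], [2, -28, 0], [3, -36, 0], [3, -36, 0], [3, -36, 5], [3, -28, 15], [2, -15, 18], [1, -6, 18], [0, 0, 8], [0, 0, 2]], "dr": [[0, 0, 0], [0, 0, 0], [0, 0, 0], [0, 0, 0], [0, 0, 0], [0, 0, 0], [0, 0, 0], [0, 0, 0], [0, 0, 0], [0, 0, 0]], "gripper": [0.6, 0.6, 0.6, 0.6, 0.6, 0.6, 0.6, 0.6, 0.6, 0.6]}}

```text
t: 23.9
eef_pos: [0.4832, 0.0172, 0.0938]
eef_rot: [[0.106, 0.994, -0.004], [0.994, -0.106, 0.001], [0.0, -0.004, -1.0]]
ft_force: [0.4, -0.2, 0.3]
finger_gap: 0.8
finger_force: 0.0
```

Run:
```python
from h import *
for i in range(2): w=shot('wrist')
w=shot('wrist','w11.png'); need(485,17,28); p=px(w,[.485,.017,.056]); print(p)
hsv=cv2.cvtColor(w['pixels'],cv2.COLOR_BGR2HSV).astype(int)
m=((hsv[...,1]<32)&(hsv[...,2]>90)).astype(np.uint8); k=np.zeros_like(m); cv2.circle(k,(int(p[0]),int(p[1])),50,1,-1); m&=k
ys,xs=np.nonzero(m); print('mask u',np.percentile(xs,[1,99]),'v',np.percentile(ys,[1,99]),m.sum())
u=np.percentile(xs,[1,99]).mean(); vb=np.percentile(ys,99.5)
print('centre x',onz(w,u,p[1],.056)*1000,'near rim',onz(w,u,vb,.056)*1000)
```

```text
t 24.05 tcp [485.4  16.8  95.8] yaw -6.09 tilt [-2.e-04  0.e+00 -1.e+00] gap 0.802 ff 0.0 F [ 0.6 -0.1 -0.6]
  slide to (485, 17, 28) [ 0.2 -0.4 67.8]
[317.03390868 280.02842673]
mask u [280.   343.41] v [240. 307.] 3860
centre x [482.22257484  17.29095265  56.        ] near rim [480.46108153   1.55278516  56.        ]
```

View pics/w11.png

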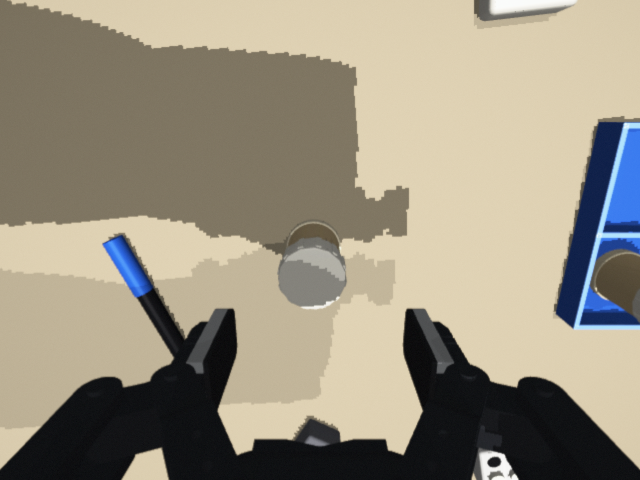

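Cap at centre (312.5,278), so about (482.8,18.3). The pen lies at (105–180, 235–355), low, and clear at this grip height.

>>> {"op": "send_rows", "data": {"slide": [[1, -2.7, 12], [0, 0, 20], [0, 0, 18], [0, 0, 11], [0, 0, 5.5], [0, 0, 0.5], [0, 0, 0], [0, 0, 0], [0, 0, 0], [0, 0, 0]], "dr": [[0, 0, 0], [0, 0, 0], [0, 0, 0], [0, 0, 0], [0, 0, 0], [0, 0, 0], [0, 0, 0], [0, 0, 0], [0, 0, 0], [0, 0, 0]], "gripper": [0.6, 0.6, 0.6, 0.6, 0.6, 0.6, 0.6, 0.6, -0.3, -0.3]}}

```text
t: 24.88
eef_pos: [0.4825, 0.0182, 0.0295]
eef_rot: [[0.106, 0.994, 0.001], [0.994, -0.106, -0.0], [-0.0, 0.001, -1.0]]
ft_force: [0.3, -0.2, -0.6]
finger_gap: 0.535
finger_force: 0.0
```

>>> {"op": "send_rows", "data": {"slide": [[0, 0, 0], [0, 0, 0], [0, 0, 0], [0, 0, 0], [0, 0, 0], [0, 0, -10], [0, 0, -25], [0, 0, -30], [0, 0, -30], [0, 0, -25]], "dr": [[0, 0, 0], [0, 0, 0], [0, 0, 0], [0, 0, 0], [0, 0, 0], [0, 0, 0], [0, 0, 0], [0, 0, 0], [0, 0, 0], [0, 0, 0]], "gripper": [-0.3, -0.3, -0.3, -0.3, -0.3, -0.3, -0.3, -0.3, -0.3, -0.3]}}

```text
t: 25.72
eef_pos: [0.482, 0.0183, 0.1508]
eef_rot: [[0.106, 0.994, 0.001], [0.994, -0.106, -0.0], [-0.0, 0.001, -1.0]]
ft_force: [1.3, -0.0, 0.2]
finger_gap: 0.406
finger_force: 30.1
```

>>> {"op": "send_rows", "data": {"slide": [[3, 12, 0], [6, 25, 0], [7, 33, 0], [7, 35, 0], [7, 35, 0], [6, 30, 0], [4, 20, 0], [2, 10, 0], [1, 3, 0], [0, 0, 0]], "dr": [[0, 0, 0], [0, 0, 0], [0, 0, 0], [0, 0, 0], [0, 0, 0], [0, 0, 0], [0, 0, 0], [0, 0, 0], [0, 0, 0], [0, 0, 0]], "gripper": [-0.3, -0.3, -0.3, -0.3, -0.3, -0.3, -0.3, -0.3, -0.3, -0.3]}}

```text
t: 26.55
eef_pos: [0.6886, 0.0397, 0.1479]
eef_rot: [[0.106, 0.994, -0.001], [0.994, -0.106, 0.0], [-0.0, -0.001, -1.0]]
ft_force: [-0.1, -0.7, -0.4]
finger_gap: 0.408
finger_force: 30.1
```

Run:
```python
from h import *
w=shot('wrist');need(688.8,39.8,33)
```

```text
t 26.6 tcp [688.   39.6 148.3] yaw -6.07 tilt [-0.001  0.    -1.   ] gap 0.413 ff 30.1 F [ 0.7  0.5 -0.9]
  slide to (688.8, 39.8, 33) [  0.3   0.9 115.3]
```

>>> {"op": "send_rows", "data": {"slide": [[0, 0.5, 12], [0, 0, 25], [0, 0, 28], [0, 0, 22], [0, 0, 13], [0, 0, 8], [0, 0, 5], [0, 0, 2.5], [0, 0, 0], [0, 0, 0]], "dr": [[0, 0, 0], [0, 0, 0], [0, 0, 0], [0, 0, 0], [0, 0, 0], [0, 0, 0], [0, 0, 0], [0, 0, 0], [0, 0, 0], [0, 0, 0]], "gripper": [-0.3, -0.3, -0.3, -0.3, -0.3, -0.3, -0.3, -0.3, -0.3, -0.3]}}

```text
t: 27.43
eef_pos: [0.6893, 0.0395, 0.0343]
eef_rot: [[0.106, 0.994, 0.001], [0.994, -0.106, -0.0], [0.0, 0.001, -1.0]]
ft_force: [-1.2, -0.5, -0.7]
finger_gap: 0.407
finger_force: 30.1
```

>>> {"op": "send_rows", "data": {"slide": [[0, 0, 0], [0, 0, 0], [0, 0, 0], [0, 0, 0], [0, 0, 0], [0, 0, -10], [0, 0, -25], [0, 0, -35], [0, 0, -35], [0, 0, -25]], "dr": [[0, 0, 0], [0, 0, 0], [0, 0, 0], [0, 0, 0], [0, 0, 0], [0, 0, 0], [0, 0, 0], [0, 0, 0], [0, 0, 0], [0, 0, 0]], "gripper": [-0.3, 0.4, 0.4, 0.4, 0.4, 0.4, 0.5, 0.6, 0.6, 0.6]}}

```text
t: 28.27
eef_pos: [0.6893, 0.0395, 0.1674]
eef_rot: [[0.106, 0.994, 0.003], [0.994, -0.106, -0.0], [0.0, 0.003, -1.0]]
ft_force: [1.5, 0.0, -0.5]
finger_gap: 0.798
finger_force: 0.0
```

>>> {"op": "send_rows", "data": {"slide": [[0, 0, 0], [0, 0, 0], [0, 0, 0], [0, 0, 0], [0, 0, 0], [0, 0, 0], [0, 0, 0], [0, 0, 0], [0, 0, 0], [0, 0, 0]], "dr": [[0, 0, 0.104], [0, 0, 0.104], [0, 0, 0.104], [0, 0, 0.104], [0, 0, 0.104], [0, 0, 0], [0, 0, 0], [0, 0, 0], [0, 0, 0], [0, 0, 0]], "gripper": [0.6, 0.6, 0.6, 0.6, 0.6, 0.6, 0.6, 0.6, 0.6, 0.6]}}

```text
t: 29.1
eef_pos: [0.6889, 0.0395, 0.1634]
eef_rot: [[0.585, 0.811, 0.0], [0.811, -0.585, -0.0], [0.0, 0.0, -1.0]]
ft_force: [-0.4, 0.1, -0.1]
finger_gap: 0.802
finger_force: 0.0
```

Run:
```python
from h import *
need(450,-164,150)
```

```text
t 29.1 tcp [688.9  39.5 163.4] yaw -35.78 tilt [ 0. -0. -1.] gap 0.802 ff 0.0 F [-0.4  0.1 -0.1]
  slide to (450, -164, 150) [-304.8  -74.8   13.4]
```

>>> {"op": "send_rows", "data": {"slide": [[-16, -4, 0], [-28, -7, 0], [-36, -9, 0], [-38, -9, 0], [-38, -9, 0], [-38, -9, 0], [-38, -9, 0], [-36, -9, 0], [-26, -7, 0], [-11, -3, 0]], "dr": [[0, 0, 0], [0, 0, 0], [0, 0, 0], [0, 0, 0], [0, 0, 0], [0, 0, 0], [0, 0, 0], [0, 0, 0], [0, 0, 0], [0, 0, 0]], "gripper": [0.6, 0.6, 0.6, 0.6, 0.6, 0.6, 0.6, 0.6, 0.6, 0.6]}}

```text
t: 29.93
eef_pos: [0.447, -0.1652, 0.1637]
eef_rot: [[0.587, 0.81, -0.0], [0.81, -0.587, -0.001], [-0.001, 0.0, -1.0]]
ft_force: [0.3, -0.7, 0.4]
finger_gap: 0.799
finger_force: 0.0
```

>>> {"op": "send_rows", "data": {"slide": [[0, 0, 20], [0, 0, 25], [0, 0, 15], [0, 0, 0], [0, 0, 0], [0, 0, 0], [0, 0, 0], [0, 0, 0], [0, 0, 0], [0, 0, 0]], "dr": [[0, 0, 0], [0, 0, 0], [0, 0, 0], [0, 0, 0], [0, 0, 0], [0, 0, 0], [0, 0, 0], [0, 0, 0], [0, 0, 0], [0, 0, 0]], "gripper": [0.6, 0.6, 0.6, 0.6, 0.6, 0.6, 0.6, 0.6, 0.6, 0.6]}}

```text
t: 30.77
eef_pos: [0.4496, -0.1638, 0.1037]
eef_rot: [[0.586, 0.81, 0.001], [0.81, -0.586, -0.0], [0.0, 0.001, -1.0]]
ft_force: [0.2, 0.5, 0.2]
finger_gap: 0.802
finger_force: 0.0
```

Run:
```python
from h import *
w=shot('wrist','w12.png');need(450,-164,3); print(px(w,[.45,-.164,.019]))
```

```text
t 30.82 tcp [ 449.6 -163.7  103.6] yaw -35.86 tilt [ 5.e-04 -3.e-04 -1.e+00] gap 0.798 ff 0.0 F [ 0.4 -0.2  0.1]
  slide to (450, -164, 3) [  0.    0.4 100.6]
[318.3705641 251.6010709]
```

View pics/w12.png

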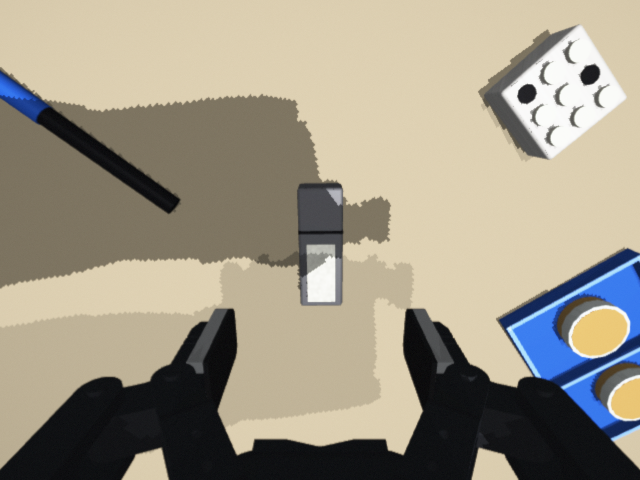

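Mailer straight between the pads, spanning (298–342, 186–303); pen tip (175,205) and block (555,90) clear. Descend and grip.

>>> {"op": "send_rows", "data": {"slide": [[1, 1, 15], [0, 0, 28], [0, 0, 26], [0, 0, 16], [0, 0, 10], [0, 0, 5], [0, 0, 0], [0, 0, 0], [0, 0, 0], [0, 0, 0]], "dr": [[0, 0, 0], [0, 0, 0], [0, 0, 0], [0, 0, 0], [0, 0, 0], [0, 0, 0], [0, 0, 0], [0, 0, 0], [0, 0, 0], [0, 0, 0]], "gripper": [0.6, 0.6, 0.6, 0.6, 0.6, 0.6, 0.6, 0.6, -0.5, -0.5]}}

```text
t: 31.65
eef_pos: [0.4513, -0.1637, 0.0041]
eef_rot: [[0.586, 0.81, 0.001], [0.81, -0.586, -0.001], [0.0, 0.001, -1.0]]
ft_force: [0.1, 0.8, -0.1]
finger_gap: 0.53
finger_force: 0.0
```

>>> {"op": "send_rows", "data": {"slide": [[0, 0, 0], [0, 0, 0], [0, 0, 0], [0, 0, 0], [0, 0, 0], [0, 0, 0], [0, 0, -10], [0, 0, -30], [0, 0, -40], [0, 0, -40]], "dr": [[0, 0, 0], [0, 0, 0], [0, 0, 0], [0, 0, 0], [0, 0, 0], [0, 0, 0], [0, 0, 0], [0, 0, 0], [0, 0, 0], [0, 0, 0]], "gripper": [-0.5, -0.5, -0.5, -0.5, -0.5, -0.5, -0.5, -0.5, -0.5, -0.5]}}

```text
t: 32.48
eef_pos: [0.45, -0.163, 0.1243]
eef_rot: [[0.586, 0.81, -0.002], [0.81, -0.586, 0.001], [-0.0, -0.002, -1.0]]
ft_force: [1.5, -0.9, 0.1]
finger_gap: 0.32
finger_force: 29.9
```

>>> {"op": "send_rows", "data": {"slide": [[0, 0, -20], [0, 0, 0], [0, 0, 0], [0, 0, 0], [0, 0, 0], [0, 0, 0], [0, 0, 0], [0, 0, 0], [0, 0, 0], [0, 0, 0]], "dr": [[0, 0, -0.06], [0, 0, -0.1], [0, 0, -0.1], [0, 0, -0.07], [0, 0, -0.04], [0, 0, 0], [0, 0, 0], [0, 0, 0], [0, 0, 0], [0, 0, 0]], "gripper": [-0.5, -0.5, -0.5, -0.5, -0.5, -0.5, -0.5, -0.5, -0.5, -0.5]}}

```text
t: 33.32
eef_pos: [0.4508, -0.1635, 0.1432]
eef_rot: [[0.254, 0.967, -0.0], [0.967, -0.254, 0.0], [-0.0, -0.0, -1.0]]
ft_force: [0.3, 0.7, -1.2]
finger_gap: 0.313
finger_force: 29.9
```

Run:
```python
from h import *
need(573,322,150)
```

```text
t 33.32 tcp [ 450.8 -163.5  143.2] yaw -14.71 tilt [-1.e-04  0.e+00 -1.e+00] gap 0.313 ff 29.9 F [ 0.3  0.7 -1.2]
  slide to (573, 322, 150) [500.6  -5.1  -6.8]
```

>>> {"op": "send_rows", "data": {"slide": [[16, 0, 0], [28, -1, 0], [36, -1, 0], [38, -1, 0], [38, -1, 0], [38, 0, 0], [38, 0, 0], [38, 0, 0], [38, 0, 0], [38, 0, 0]], "dr": [[0, 0, 0], [0, 0, 0], [0, 0, 0], [0, 0, 0], [0, 0, 0], [0, 0, 0], [0, 0, 0], [0, 0, 0], [0, 0, 0], [0, 0, 0]], "gripper": [-0.5, -0.5, -0.5, -0.5, -0.5, -0.5, -0.5, -0.5, -0.5, -0.5]}}

```text
t: 34.15
eef_pos: [0.5347, 0.1743, 0.1433]
eef_rot: [[0.254, 0.967, 0.0], [0.967, -0.254, -0.0], [0.0, 0.0, -1.0]]
ft_force: [0.4, -0.9, -1.0]
finger_gap: 0.323
finger_force: 29.9
```

>>> {"op": "send_rows", "data": {"slide": [[38, 0, 0], [36, 0, 0], [30, 0, 0], [20, 0, 0], [10, 0, 0], [4, 0, 0], [0, 0, 0], [0, 0, 0], [0, 0, 0], [0, 0, 0]], "dr": [[0, 0, 0], [0, 0, 0], [0, 0, 0], [0, 0, 0], [0, 0, 0], [0, 0, 0], [0, 0, 0], [0, 0, 0], [0, 0, 0], [0, 0, 0]], "gripper": [-0.5, -0.5, -0.5, -0.5, -0.5, -0.5, -0.5, -0.5, -0.5, -0.5]}}

```text
t: 34.98
eef_pos: [0.5696, 0.3046, 0.1436]
eef_rot: [[0.255, 0.967, 0.0], [0.967, -0.255, -0.0], [0.0, 0.0, -1.0]]
ft_force: [-0.4, 0.5, -0.2]
finger_gap: 0.319
finger_force: 29.9
```

Run:
```python
from h import *
w=shot('wrist','w13.png')
need(573,323,7)
hsv=cv2.cvtColor(w['pixels'],cv2.COLOR_BGR2HSV).astype(int)
m=((hsv[...,0]>95)&(hsv[...,0]<128)&(hsv[...,1]>60)&(hsv[...,2]>60)).astype(np.uint8); k=np.zeros_like(m); k[:330,200:440]=1; m&=k
ct=max(cv2.findContours(m,0,1)[0],key=cv2.contourArea)[:,0]; P=np.array([onz(w,u,v,.012)[:2] for u,v in ct])*1000
s=np.array(w['pose']); a=np.radians(75.4); e=np.array([np.cos(a),np.sin(a)]); n=np.array([np.sin(a),-np.cos(a)])
q=P-[573,323]; print('along',(q@e).min(),(q@e).max(),'across',(q@n).min(),(q@n).max())
```

```text
t 35.03 tcp [569.6 304.7 143.6] yaw -14.74 tilt [ 3.e-04 -0.e+00 -1.e+00] gap 0.318 ff 29.9 F [-0.  -0.6 -0.2]
  slide to (573, 323, 7) [ 18.6  -1.4 136.6]
along -54.99682515950545 55.47463207828383 across -41.03118926629432 45.31085740167109
```

View pics/w13.png

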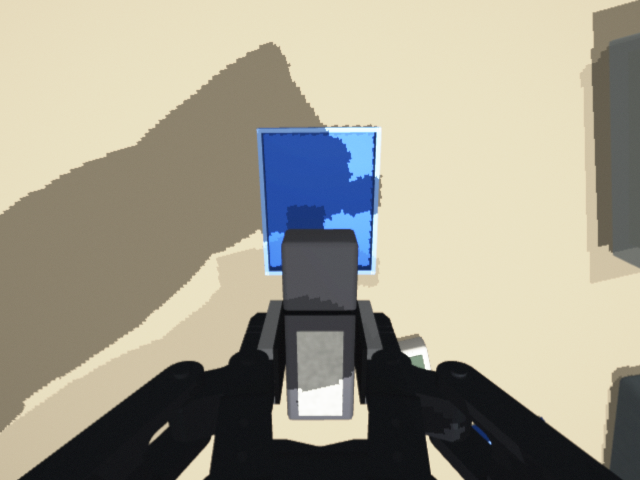

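Tray edges (258–381, 128–274), centred straight ahead; the mailer hangs level and aligned. Lower it.

>>> {"op": "send_rows", "data": {"slide": [[10, 0.7, 0], [8.5, 0, 0], [0, 0, 15], [0, 0, 28], [0, 0, 30], [0, 0, 25], [0, 0, 15], [0, 0, 7], [0, 0, 0], [0, 0, 0]], "dr": [[0, 0, 0], [0, 0, 0], [0, 0, 0], [0, 0, 0], [0, 0, 0], [0, 0, 0], [0, 0, 0], [0, 0, 0], [0, 0, 0], [0, 0, 0]], "gripper": [-0.5, -0.5, -0.5, -0.5, -0.5, -0.5, -0.5, -0.5, -0.5, -0.5]}}

```text
t: 35.87
eef_pos: [0.5753, 0.324, 0.0237]
eef_rot: [[0.253, 0.967, 0.0], [0.967, -0.253, 0.0], [0.0, 0.0, -1.0]]
ft_force: [0.4, 0.8, -0.6]
finger_gap: 0.319
finger_force: 29.9
```

>>> {"op": "send_rows", "data": {"slide": [[0, 0, 6], [0, 0, 5], [0, 0, 3], [0, 0, 2.5], [0, 0, 0], [0, 0, 0], [0, 0, 0], [0, 0, 0], [0, 0, 0], [0, 0, 0]], "dr": [[0, 0, 0], [0, 0, 0], [0, 0, 0], [0, 0, 0], [0, 0, 0], [0, 0, 0], [0, 0, 0], [0, 0, 0], [0, 0, 0], [0, 0, 0]], "gripper": [-0.5, -0.5, -0.5, -0.5, -0.5, -0.5, -0.5, 0, 0, 0]}}

```text
t: 36.7
eef_pos: [0.5749, 0.3235, 0.0067]
eef_rot: [[0.253, 0.967, 0.0], [0.967, -0.253, -0.0], [-0.0, 0.0, -1.0]]
ft_force: [0.6, -0.6, 0.1]
finger_gap: 0.5
finger_force: 0.0
```

>>> {"op": "send_rows", "data": {"slide": [[0, 0, 0], [0, 0, 0], [0, 0, 0], [0, 0, -10], [0, 0, -25], [0, 0, -35], [0, 0, -35], [0, 0, -25], [0, 0, -10], [0, 0, 0]], "dr": [[0, 0, 0], [0, 0, 0], [0, 0, 0], [0, 0, 0], [0, 0, 0], [0, 0, 0], [0, 0, 0], [0, 0, 0], [0, 0, 0], [0, 0, 0]], "gripper": [0, 0, 0, 0, 0, 0, 0, 0.3, 0.6, 0.6]}}

```text
t: 37.53
eef_pos: [0.576, 0.324, 0.1505]
eef_rot: [[0.253, 0.967, 0.005], [0.967, -0.253, 0.002], [0.003, 0.004, -1.0]]
ft_force: [0.1, 0.1, -0.1]
finger_gap: 0.797
finger_force: 0.0
```

Run:
```python
from h import *
a=shot('wrist')['pixels'];b=shot('scene')['pixels'];c=shot('side')['pixels'];st()
r=lambda i:cv2.resize(i,(400,300))
cv2.imwrite('pics/fin.png',np.vstack([np.hstack([r(a),r(b[110:410,120:520])]),np.hstack([r(c[130:430,210:610]),r(a[60:360,160:480])])]))
```

```text
t 37.68 tcp [574.2 323.2 145.4] yaw -14.67 tilt [-1.9e-03 -8.0e-04 -1.0e+00] gap 0.796 ff 0.0 F [-0.7  0.2 -0.3]
```

View pics/fin.png

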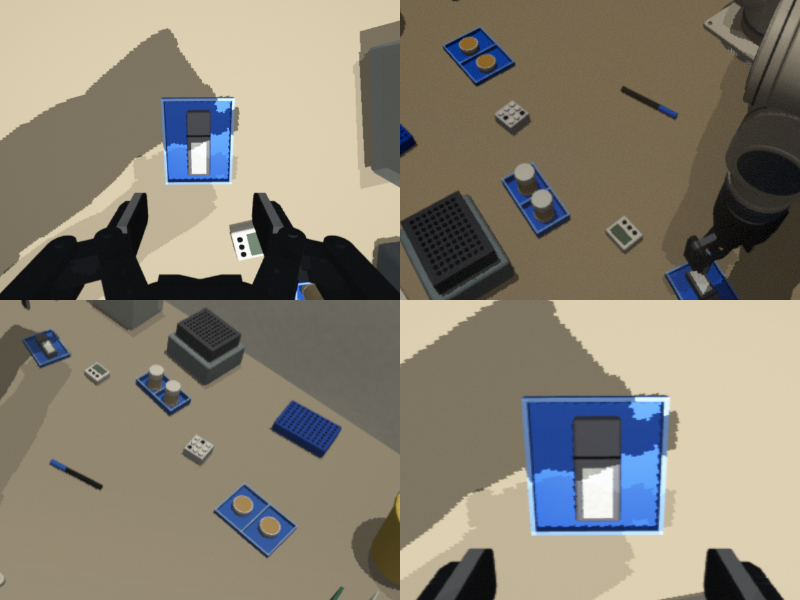

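The mailer lies flat and lengthwise in its tray (597,470 in the crop). In the scene and side crops both pots stand upright and both dishes lie flat in their bays. The timer and block are where they were.

```bash
python3 -c "
from workcell import bot; print(bot.job_done())"
```

```text
the job is handed in; nothing more can be done
None
```

The job is handed in at about 38 s: both dishes, both pots and the mailer are in their trays, let go and right way up in the last camera views, with the timer and tube block left where they were.

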